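Lay the standing slide box down against its stop

TASK

The box of glass slides stands on its end in front of the aluminium stop. Tip it over, away from the stop, and lower it gently on your fingers until it lies flat on the bench with its lid up, never letting it drop; then push it along the bench until its end is square against the stop, between the cheeks. Use only touches and pushes of the fingers: do not squeeze it or lift it off the bench, and leave the other things alone.

Things in the scene. Friction and masses are not known exactly. Their poses are not given: they have to be found in the camera images.
- slide_box: Closed flat blue plastic box (lid fixed) 93 wide, 180 long, 27 mm thick, 0.2-0.45 kg. Stands on a short end, lid side to the stop, 4-16 mm from its face, underside facing away. Leant 8 degrees, it falls on by itself. Origin: centre of the underside (90 mm up while standing, 0 once laid). Own x along width, y along length (first up, at last away from the stop), z underside to lid (first to the stop, at last up).
- foot_edge (a point): Middle of the edge over which the box tips: where its underside meets its lower short end (own x 0, y -90 mm, z 0). It stays on the bench during the whole job.
- foot_end (a point): Centre of the lower short end of the box (own x 0, y -90 mm, z 13.5 mm), the end that must finish against the stop.
- stop: Bent aluminium plate fixed to the bench: upright face 118 wide, 40 mm high; two side cheeks, 24 mm high, reach 52 mm in front of it, 110 mm apart inside; the box's foot stands and lies between them on the bare bench. Origin: foot of the face, mid width, on the bench. Own x points back into the stop (the box is on the -x side and tips towards -x), y along the face, z up.
- timer: Bystander: white bench timer 60x68x18 mm, lying loose; origin at the centre of its underside.
- cassette_a: Bystander: loose tissue cassette 28x40x8 mm; origin at the centre of its underside.
- cassette_b: Bystander: another such cassette 28x40x8 mm; origin at the centre of its underside.
- forceps: Bystander: loose steel forceps, 126 mm long, 9 mm high; origin at the centre of its underside.
- dropper_bottle: Bystander: brown dropper bottle 33 mm across, 102 mm tall, standing loose behind the stop; origin at the centre of its underside.
There are look-alikes about, which are no part of the job. What is shaped like the stop but orange is not meant.

How it is judged (in metres and radians):
At the end, for the whole second after the job is handed in: The box lies still, flat on the bench, lid up (within 0.06 rad), its foot end within 6 mm of the stop's face, between the cheeks, square to the face within 0.09 rad (angle between slide_box's own z axis and vertical below 0.06 rad and height (world z) of foot_edge below 0.006 m and x of foot_end in the frame of stop between -0.006 and 0.004 m and y of foot_end in the frame of stop between -0.015 and 0.015 m and angle between the y axis of slide_box and the x axis of stop, either way round below 0.09 rad and linear speed of slide_box below 0.02 m/s); the robot touches nothing.
It fails at once if the box drops or topples freely (turns faster than 6 rad/s; falling onto the bench with its upper end from more than about 35 mm does that) (angular speed of slide_box above 6 rad/s).
It fails at once if the box is lifted: its foot edge leaves the bench by over 12 mm (height (world z) of foot_edge above 0.012 m).
It fails at once if the box is squeezed or pressed by the fingers with more than 30 N (contact force between the fingers and slide_box above 30 N).
It fails at once if a bystander is moved more than 20 mm (distance of any of timer, cassette_a, cassette_b, forceps, dropper_bottle from where it was at the start of the episode above 0.02 m).
It also fails if it takes over 61 s, if anything falls off the work surface, if the arm or the gripper's body presses on something with over 40 N, if the wrist force passes 120 N, or if a joint passes its speed limit or range.

ROBOT

A 6-joint arm with a two-finger parallel gripper is mounted at the origin on a cart in front of the work surface, level with it; the furniture and walls round the work are solid. World frame = base frame: x ahead of the robot, y to its left, z up, the work surface at z = 0. Lengths are in mm, angles in rad, forces in N, time in s.
With the tool pointing down it reaches from about 350 to 875 mm from the base axis. Payload 4.2 kg.
Tool frame: the origin (TCP) lies midway between the tips of the shut fingers; the grasp point (between the pads) lies 19 mm behind it; y points along the fingers, x is the direction in which the jaws open and shut, and the axes are right-handed (so a half turn about y gives the same grasp; the last joint's range is limited). The gripper opens to 85 mm and grips with 20 to 120 N. Pads are 22 mm wide; open, the fingers measure 114 mm over their backs; the gripper's body (76 mm by 85 mm) begins 54 mm behind the grasp point. The pads swing forward as they close: fully open they stand 13 mm farther back than shut.
Start: joints at [1.564, 0.385, 0.008, 0, -1.194, -0.259], TCP at [164.144, 603.039, 195.012] pointing down, gripper open.
Joint ranges: [-3.14, 3.14], [-1.21, 2.06], [-1.07, 1.41], [-3.16, 2.05], [-2.99, -0.16], [-3.1, 3.1]. Speed limits (rad/s): [2.79, 2.79, 3.14, 3.14, 3.14, 3.14].

INTERFACE

Orientations are given as a unit quaternion [x, y, z, w].
In Python, from bench import read_state, get_image, job_done gives the robot as it stands.
- The arm moves only by the tool play_rows, never from a script. Its argument "series" is a list of rows, each a list of 7 numbers: the shift along the tool's x, y, z in m, then the turn, a rotation vector about the tool's x, y, z in rad, then the finger opening in m, from 0 to 0.0854. In form: [[x, y, z, wx, wy, wz, claw], ...]. A call has 1 to 10 rows; each row shifts and turns the pose as measured when the row begins, along the tool's axes as they then stand; what a row does not reach is not made up. A row lasts 1/10 s, in which the tool goes at most 50 mm and 8.59 degrees, less where a joint would pass 70% of its speed; a pose out of reach is approached as far as the arm can. A call with a gripper value outside its range is refused whole. The fingers move at their own pace and stop on an object; the grip force is fixed at half the most. Time passes only in rows, so rows that do not move let the fingers close. It gives the time, the measured TCP pose, the force and the opening at its end, in the units of the state.
- read_state(): the state, without advancing time (a new reading comes with each control period).
- get_image(name): name is "scene" or "top" or "wrist"; returns a dict with "color" (480x640x3 uint8, red, green, blue), "intrinsics" (3x3 intrinsics, pixels), "origin" and "orientation" of the camera in the world. Camera axes: x right, y down, z forward; pixel columns grow to the right and rows downward; lengths in mm; the calibration is good to about 2 mm. A picture is of the moment at which its call begins. There is no depth.
- job_done(): hands the job in, once; it reports no verdict.
The state is a dict: "clock": time; "joints": joint angles; "joint_vel": joint speeds; "joint_efforts": joint torques, N m; "position": TCP position; "ee_rot": TCP orientation; "contact_force": force on the tool from outside, world axes, zero at the start; "wrist_torque": the same for the moment, N m; "gripper_width": finger opening in mm.
Only numpy, scipy, OpenCV 4.12 (cv2) and the standard library are available. Lean on these libraries where they do the work, as an engineer would, in place of code of your own. Each camera call takes 0.05 s, during which the arm holds its last target. There are 200 camera calls.

## Working session

There is one attempt and no reset: what is moved stays moved. The work goes in short steps, Python scripts to look and compute and a tool call to move; the robot and the scene stay as the last step left them, time stands still between calls to the robot, and variables do not carry over. Pictures are saved under pics/ and viewed, about 8 in all and at most 12, crops included, and the job is handed in when it is done.

Besides the shell and the picture viewer there is one more tool, called in YAML: its name, and indented under it one key for each argument. play_rows: Moves the arm, as the interface text tells. Its arguments: {"type":"object","properties":{"series":{"type":"array","items":{"type":"array","items":{"type":"number"}}}},"required":["series"]}

```bash
ls; mkdir -p pics; python3 - <<'E'
from bench import *
import cv2,json
print(read_state())
for n in("scene","top"):
    d=get_image(n);cv2.imwrite(f"pics/{n}0.png",d["color"][:,:,::-1]);print(n,d["intrinsics"],d["origin"],d["orientation"])
E
```

```text
pics
{'clock': 0.0, 'joints': array([ 1.56360851e+00,  3.85521857e-01,  6.60688389e-03, -4.98340138e-04,
       -1.19402876e+00, -2.58586647e-01]), 'joint_vel': array([ 4.82432634e-04,  1.38605686e-03, -1.03303941e-03, -2.20560573e-05,
       -5.82116421e-04, -7.57316546e-04]), 'joint_efforts': array([-2.49524428e-04, -3.92289662e+01,  1.88400346e+01,  4.18611869e+00,
       -4.58105715e-03, -1.13521079e-05]), 'position': array([163.9793279 , 602.39705631, 193.93532424]), 'ee_rot': array([ 0.42988631, -0.56137954,  0.56237865, -0.42869689]), 'contact_force': array([ 0.25568811, -0.04657493, -0.94029824]), 'wrist_torque': array([ 0.01383926,  0.0120869 , -0.00181046]), 'gripper_width': 85.16771575992807}
scene [[553.06448419   0.         322.40684884]
 [  0.         553.06448419 240.99168111]
 [  0.           0.           1.        ]] [-229.23610517 -375.89182666  659.21162178] [ 0.75196326 -0.45184826  0.24238923 -0.41428476]
top [[461.1997616    0.         327.03745305]
 [  0.         461.1997616  237.24966805]
 [  0.           0.           1.        ]] [496.93693332  73.25641257 980.13809996] [-0.70569399  0.70764172 -0.02324385  0.02643709]
```

View pics/scene0.png

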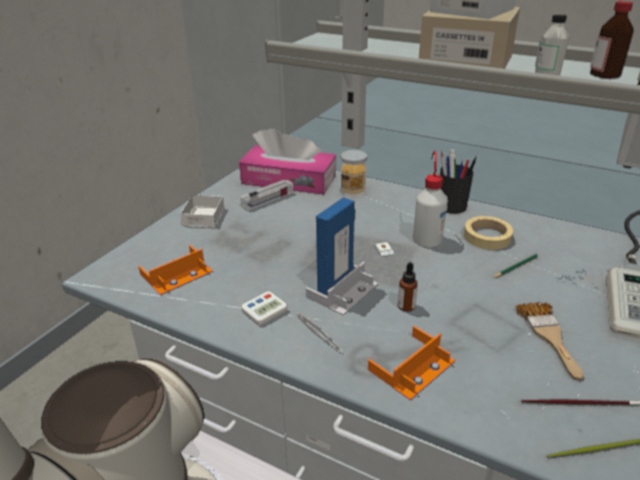

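View pics/top0.png

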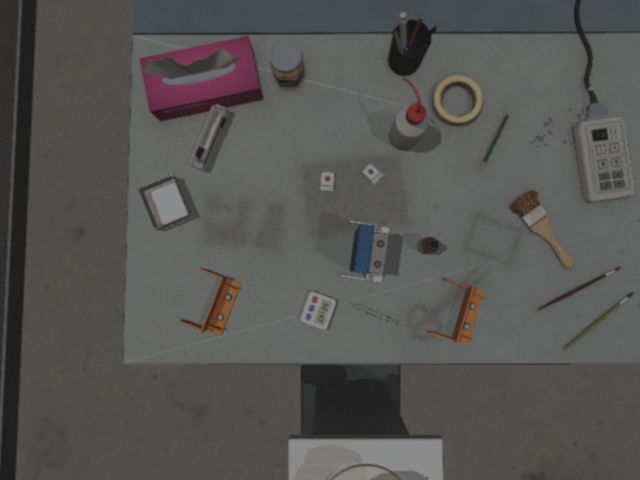

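```bash
cat > h.py <<'E'
import numpy as np,cv2
from scipy.spatial.transform import Rotation as R
from bench import read_state,get_image,job_done
def ray(d,uv,z):
    K=np.array(d["intrinsics"]);uv=np.atleast_2d(uv).astype(float)
    r=np.c_[uv,np.ones(len(uv))]@np.linalg.inv(K).T
    r=R.from_quat(d["orientation"]).apply(r);o=np.array(d["origin"])
    return o+r*((z-o[2])/r[:,2])[:,None]
def proj(d,P):
    p=R.from_quat(d["orientation"]).inv().apply(np.atleast_2d(P)-d["origin"])@np.array(d["intrinsics"]).T
    return p[:,:2]/p[:,2:]
def blue(im):
    h=cv2.cvtColor(im,cv2.COLOR_RGB2HSV);return cv2.inRange(h,(100,120,30),(120,255,255))
E
python3 - <<'E'
from h import *
s=read_state();print(R.from_quat(s["ee_rot"]).as_matrix().round(3))
for n in("top","scene"):
    d=get_image(n);m=blue(d["color"])
    print(n,R.from_quat(d["orientation"]).as_matrix()[:,2].round(3),proj(d,[[164,602,194],[0,0,0],[480,0,0],[0,0,600]]).round())
    cs=sorted(cv2.findContours(m,0,1)[0],key=cv2.contourArea)[-3:]
    for c in cs:
        a=cv2.contourArea(c)
        if a>30: print(a,cv2.minAreaRect(c),cv2.approxPolyDP(c,2,True)[:,0].tolist())
    if n=="top":
        c=cs[-1][:,0];print(ray(d,cv2.boxPoints(cv2.minAreaRect(c)),180).round(1))
        cv2.imwrite("pics/topc.png",cv2.resize(d["color"][200:320,300:440,::-1],None,fx=5,fy=5,interpolation=2))
E
```

```text
[[-0.263 -0.     0.965]
 [-0.965 -0.002 -0.263]
 [ 0.002 -1.     0.   ]]
top [ 0.07   0.004 -0.998] [[ 10. 472.]
 [366. 513.]
 [364. 278.]
 [429. 937.]]
560.5 ((363.15386962890625, 248.2692413330078), (14.015925407409668, 46.885128021240234), 7.125016689300537) [[361, 225], [354, 265], [356, 270], [365, 272], [368, 266], [372, 226]]
[[495.2  31.5 180. ]
 [576.   20.9 180. ]
 [572.9  -3.3 180. ]
 [492.1   7.5 180. ]]
scene [ 0.739  0.404 -0.539] [[-73. 218.]
 [146. 529.]
 [329. 307.]
 [-25.   1.]]
2614.5 ((335.0, 245.5), (95.0, 36.0), 90.0) [[344, 198], [317, 216], [318, 289], [325, 293], [329, 286], [352, 268], [353, 202]]
```

View pics/topc.png

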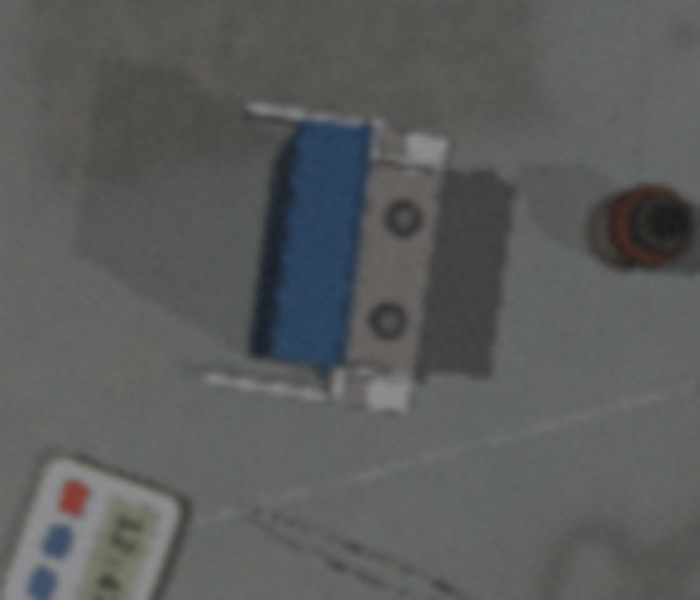

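```bash
python3 - <<'E'
from h import *
d=get_image("top")
f=lambda l:np.array(l)/5+[299.6,199.6]
B=ray(d,f([(302,122),(370,122),(343,365),(272,360)]),180);print("boxtop",B.round(1),B.mean(0).round(1))
C=ray(d,f([(250,108),(209,378),(370,123),(330,395)]),24);print("cheeks",C.round(1))
t=C[0]-C[1];print("sep",np.linalg.norm(t),"yaw of face line",np.degrees(np.arctan2(t[1],t[0])))
for a,b in((0,2),(1,3)):
    v=C[b]-C[a];print("cheek dir",np.degrees(np.arctan2(v[1],v[0])),np.linalg.norm(v))
v=B[:2].mean(0)-B[2:].mean(0);print("box width dir",np.degrees(np.arctan2(v[1],v[0])),np.linalg.norm(v))
n=np.array([t[1],-t[0],0])/np.linalg.norm(t);print("stop x",n,"origin",C[:2].mean(0)+52*n)
print("timer corners",ray(d,f([(55,455),(185,505),]),18).round(),"cass",ray(d,[[328,181],[373,174]],8).round(),'bottle',ray(d,[[429,245]],90).round())
w=get_image("wrist");print(w["origin"],R.from_quat(w["orientation"]).as_matrix().round(2),w["intrinsics"])
E
```

```text
boxtop [[576.2  19.3 180. ]
 [576.2  -4.4 180. ]
 [491.8   5.8 180. ]
 [493.6  30.3 180. ]] [534.4  12.8 180. ]
cheeks [[597.6  30.4  24. ]
 [485.6  48.   24. ]
 [591.2 -19.5  24. ]
 [478.4  -1.9  24. ]]
sep 113.43891360193166 yaw of face line -8.93246047785786
cheek dir -97.34045743544442 50.31903750775314
cheek dir -98.12045551437028 50.425778381311225
box width dir -7.216992538073209 84.19524589409814
stop x [-0.15527008 -0.98787206  0.        ] origin [533.51598419 -12.15653669  24.        ]
timer corners [[454. 112.  18.]
 [433.  58.  18.]] cass [[686.  75.   8.]
 [700. -21.   8.]] bottle [[ 544. -120.   90.]]
[227.60958574 585.05163833 374.43048624] [[-0.26 -0.93 -0.25]
 [-0.96  0.25  0.07]
 [ 0.    0.26 -0.96]] [[412.89901994   0.         318.20025941]
 [  0.         412.89901994 238.11188142]
 [  0.           0.           1.        ]]
```

play_rows:
  series:
    - [0.025, 0, 0.042, 0, -0.122, 0, 0.08]
    - [0.028, 0, 0.042, 0, 0, 0, 0.06]
    - [0.028, 0, 0.042, 0, 0, 0, 0.045]
    - [0.028, 0, 0.042, 0, 0, 0, 0.045]
    - [0.028, 0, 0.042, 0, 0, 0, 0.045]
    - [0.028, 0, 0.042, 0, 0, 0, 0.045]
    - [0.028, 0, 0.042, 0, 0, 0, 0.045]
    - [0.028, 0, 0.042, 0, 0, 0, 0.045]
    - [0.028, 0, 0.042, 0, 0, 0, 0.045]
    - [0.028, 0, 0.042, 0, 0, 0, 0.045]

```text
clock: 1.3
position: [535.2, 270.6, 194.5]
ee_rot: [-0.467, 0.53, -0.53, 0.468]
contact_force: [1.4, 1.3, 0.2]
gripper_width: 44.7
```

play_rows:
  series:
    - [0, 0, 0, 0, 0, -0.14, 0.045]
    - [0, 0, 0, 0, 0, -0.14, 0.045]
    - [0, 0, 0, 0, 0, -0.14, 0.045]
    - [0, 0, 0, 0, 0, -0.14, 0.045]
    - [0, 0, 0, 0, 0, -0.14, 0.045]
    - [0, 0, 0, 0, 0, -0.14, 0.045]

```text
clock: 1.9
position: [545.3, 257.1, 202.1]
ee_rot: [0.638, -0.294, 0.684, -0.196]
contact_force: [0.1, -0.2, 0.4]
gripper_width: 44.8
```

```bash
python3 - <<'E'
from h import *
s=read_state();print(s["joints"].round(3),s["position"].round(1));print(R.from_quat(s["ee_rot"]).as_matrix().round(3))
d=get_image("wrist");cv2.imwrite("pics/w1.png",d["color"][:,:,::-1])
print(d["origin"],proj(d,[[534,25,180],[534,25,0]]))
E
```

```text
[ 0.911  0.706  0.149  0.395 -1.786  0.428] [545.3 257.1 202.1]
[[-0.109 -0.106  0.988]
 [-0.644 -0.75  -0.152]
 [ 0.757 -0.653  0.014]]
[629.27440101 380.73838066 320.83624106] [[467.25382114 174.84361068]
 [314.85569912 165.37336297]]
```

View pics/w1.png

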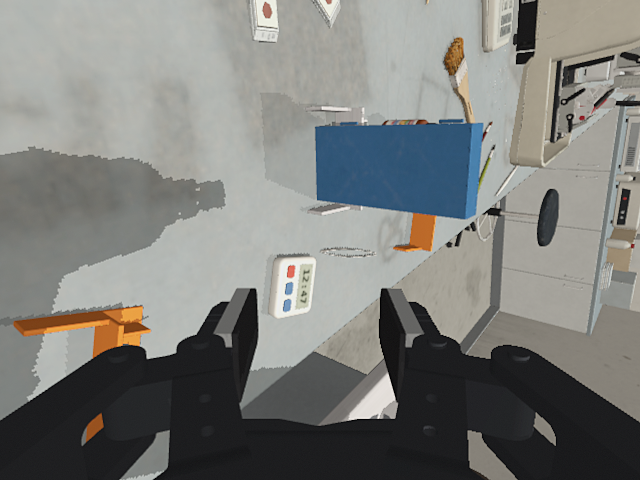

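```bash
python3 - <<'E'
from h import *
d=get_image("wrist");m=blue(d["color"])
c=max(cv2.findContours(m,0,1)[0],key=cv2.contourArea);p=cv2.approxPolyDP(c,4,True)[:,0];print(p.tolist())
q=np.array([[p[np.argmin(((p-t)**2).sum(1))]] for t in [(316,127),(317,201),(481,125),(474,217)]])[:,0]
F=ray(d,q[:2],0);T=ray(d,q[2:],180);print(F.round(1),F.mean(0),np.linalg.norm(F[0]-F[1]));print(T.round(1),T.mean(0),np.linalg.norm(T[0]-T[1]))
for X in(F,T):v=X[0]-X[1];print(np.degrees(np.arctan2(v[1],v[0])))
print(ray(d,[(308,108),(310,211)],24).round(1))
E
```

```text
[[487, 123], [318, 125], [318, 197], [469, 218], [478, 214]]
[[576.8  15.1   0. ]
 [495.5  28.1   0. ]] [536.14314681  21.60717023   0.        ] 82.24402243708735
[[573.6  -7.9 180. ]
 [490.8   5.2 180. ]] [532.19908373  -1.33694148 180.        ] 83.82912847939345
-9.03799013843727
-8.975150992619518
[[599.4  56.5  24. ]
 [494.5  70.9  24. ]]
```

play_rows:
  series:
    - [0, -0.01, 0, 0, 0, 0.123, 0.045]
    - [0, -0.01, 0, 0, 0, 0.123, 0.045]
    - [0, -0.01, 0, 0, 0, 0.123, 0.045]
    - [0, -0.01, 0, 0, 0, 0.123, 0.045]
    - [0, -0.01, 0, 0, 0, 0.123, 0.045]
    - [0, -0.01, 0, 0, 0, 0.123, 0.045]
    - [0, -0.01, 0, 0, 0, 0.12, 0.045]
    - [0.01, 0, 0, 0, 0, 0, 0.045]
    - [0.02, 0, 0, 0, 0, 0, 0.045]

```text
clock: 2.9
position: [544.8, 261.6, 259.4]
ee_rot: [-0.449, 0.54, -0.531, 0.474]
contact_force: [0.6, -0.2, -0.3]
gripper_width: 45.2
```

```bash
cat > go.py <<'E'
from h import *
import sys
def delta(P):
    s=read_state();M=R.from_quat(s["ee_rot"]).as_matrix();print("pos",s["position"].round(1),"tilt",np.degrees(np.arctan2(M[2,0],-M[2,1])).round(2),"yaw",np.degrees(np.arctan2(M[1,2],M[0,2])).round(2),"roll z",M[2,2].round(3),"F",s["contact_force"].round(1),"g",s["gripper_width"].round(1),"t",s["clock"])
    if P: print("tool delta",(M.T@(np.array(P)-s["position"])).round(1))
if __name__=="__main__": delta([float(a) for a in sys.argv[1:4]])
E
python3 go.py 534 13 225
```

```text
Traceback (most recent call last):
  File "go.py", line 6, in <module>
    if __name__=="__main__": delta([float(a) for a in sys.argv[1:4]])
                             ~~~~~^^^^^^^^^^^^^^^^^^^^^^^^^^^^^^^^^^^
  File "go.py", line 4, in delta
    s=read_state();M=R.from_quat(s["ee_rot"]).as_matrix();print("pos",s["position"].round(1),"tilt",np.degrees(np.arctan2(M[2,0],-M[2,1])).round(2),"yaw",np.degrees(np.arctan2(M[1,2],M[0,2])).round(2),"roll z",M[2,2].round(3),"F",s["contact_force"].round(1),"g",s["gripper_width"].round(1),"t",s["clock"])
                                                                                                                                                                                                                                                                      ^^^^^^^^^^^^^^^^^^^^^^^^
AttributeError: 'float' object has no attribute 'round'
```

```bash
sed -i 's/s\["gripper_width"\].round(1)/round(s["gripper_width"],1)/' go.py; python3 go.py 534 13 225
```

```text
pos [544.8 261.6 259.4] tilt -2.04 yaw -8.52 roll z 0.014 F [ 0.6 -0.2 -0.3] g 45.2 t 2.9
tool delta [248.6  25.9  25.7]
```

play_rows:
  series:
    - [0.025, 0, 0.003, 0.0, 0, -0.036, 0.045]
    - [0.028, 0, 0.003, 0, 0, 0, 0.045]
    - [0.028, 0, 0.003, 0, 0, 0, 0.045]
    - [0.028, 0, 0.003, 0, 0, 0, 0.045]
    - [0.028, 0, 0.003, 0, 0, 0, 0.045]
    - [0.028, 0.005, 0.003, 0, 0, 0, 0.045]
    - [0.028, 0.005, 0.003, 0, 0, 0, 0.045]
    - [0.025, 0.005, 0.003, 0, 0, 0, 0.045]
    - [0.015, 0.005, 0.002, 0, 0, 0, 0.045]
    - [0, 0.003, 0, 0, 0, 0, 0.045]

```text
clock: 3.9
position: [528.2, 5.2, 226.0]
ee_rot: [0.477, -0.528, 0.541, -0.448]
contact_force: [0.0, 1.1, 0.4]
gripper_width: 44.8
```

```bash
python3 go.py 534 13 225; python3 - <<'E'
from h import *
d=get_image("wrist");cv2.imwrite("pics/w2.png",d["color"][:,:,::-1]);m=blue(d["color"])
print(d["origin"])
c=max(cv2.findContours(m,0,1)[0],key=cv2.contourArea);p=cv2.approxPolyDP(c,3,True)[:,0]
for a,b in zip(p,ray(d,p,180)):print(a,b.round(1))
E
```

```text
pos [528.2   5.2 226. ] tilt 2.43 yaw -8.26 roll z -0.013 F [0.  1.1 0.4] g 44.8 t 3.9
tool delta [-8.6  0.6  4.6]
[596.69223602   2.33208522 404.86620169]
[311 140] [585.7  -2.  180. ]
[285 144] [585.7  12.  180. ]
[274 160] [578.3  19.2 180. ]
[279 304] [495.1  30.8 180. ]
[317 303] [492.    8.5 180. ]
[319 294] [497.5   6.5 180. ]
[321 303] [491.6   6.1 180. ]
[321 160] [574.6  -5.8 180. ]
```

View pics/w2.png

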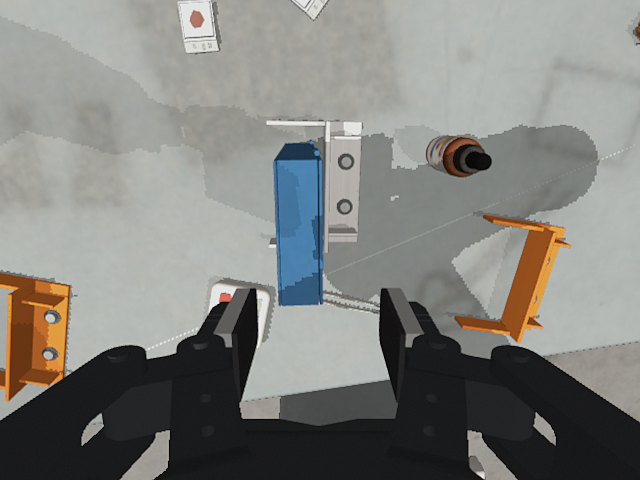

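play_rows:
  series:
    - [-0.008, 0, 0.005, 0.012, 0, 0.042, 0.045]
    - [0, 0.003, 0, 0, 0, 0, 0.045]
    - [0, 0.0, 0, 0, 0, 0, 0.045]

```text
clock: 4.25
position: [533.1, 13.5, 219.2]
ee_rot: [-0.467, 0.535, -0.533, 0.46]
contact_force: [0.5, 0.7, 0.2]
gripper_width: 45.2
```

```bash
python3 go.py 534.9 12.6 150
```

```text
pos [533.1  13.5 219.2] tilt 0.29 yaw -8.1 roll z -0.008 F [0.5 0.7 0.2] g 45.2 t 4.25
tool delta [ 0.3 69.2  2.4]
```

play_rows:
  series:
    - [0, 0.01, 0.002, 0, 0, 0, 0.045]
    - [0, 0.014, 0, 0, 0, 0, 0.045]
    - [0, 0.014, 0, 0, 0, 0, 0.045]
    - [0, 0.014, 0, 0, 0, 0, 0.045]
    - [0, 0.01, 0, 0, 0, 0, 0.045]
    - [0, 0.004, 0, 0, 0, 0, 0.045]
    - [0, 0, 0, 0, 0, 0, 0.045]

```text
clock: 4.95
position: [533.7, 14.5, 147.1]
ee_rot: [-0.47, 0.533, -0.532, 0.459]
contact_force: [0.1, 0.0, 0.6]
gripper_width: 45.2
```

```bash
python3 go.py 534.9 12.6 150
```

```text
pos [533.7  14.5 147.1] tilt 0.61 yaw -7.79 roll z -0.011 F [0.1 0.  0.6] g 45.2 t 4.95
tool delta [ 1.8 -2.9  1.4]
```

play_rows:
  series:
    - [-0.004, 0, 0, 0, 0, 0, 0.045]
    - [-0.004, 0, 0, 0, 0, -0.005, 0.045]
    - [-0.003, 0, 0, 0, 0, -0.018, 0.045]
    - [-0.003, 0, 0, 0, 0, -0.018, 0.045]
    - [-0.003, 0, 0, 0, 0, -0.018, 0.045]
    - [-0.003, 0, 0, 0, 0, -0.018, 0.045]
    - [-0.003, 0, 0, 0, 0, -0.018, 0.045]

```text
clock: 5.65
position: [539.0, 39.6, 148.9]
ee_rot: [0.495, -0.507, 0.556, -0.433]
contact_force: [-0.1, -0.3, 0.0]
gripper_width: 45.4
```

```bash
python3 go.py 534.9 12.6 150
```

```text
pos [539.   39.6 148.9] tilt 6.39 yaw -7.77 roll z -0.006 F [-0.1 -0.3  0. ] g 45.4 t 5.65
tool delta [27.2  1.9 -0.4]
```

play_rows:
  series:
    - [-0.003, -0.003, 0, 0, 0, -0.015, 0.045]
    - [-0.003, -0.003, 0, 0, 0, -0.015, 0.045]
    - [-0.003, -0.003, 0, 0, 0, -0.015, 0.045]
    - [-0.002, -0.003, 0, 0, 0, -0.01, 0.045]
    - [0, 0, 0, 0, 0, 0, 0.045]
    - [0, 0, 0, 0, 0, 0, 0.045]

```text
clock: 6.25
position: [541.0, 54.4, 160.0]
ee_rot: [0.511, -0.492, 0.569, -0.417]
contact_force: [-0.4, 0.1, -0.6]
gripper_width: 45.0
```

```bash
python3 go.py 534.9 12.6 150;  python3 - <<'E'
from h import *
d=get_image("wrist");cv2.imwrite("pics/w3.png",d["color"][:,:,::-1]);
d=get_image("scene");cv2.imwrite("pics/s3.png",cv2.resize(d["color"][140:330,220:470,::-1],None,fx=3,fy=3));
a=cv2.resize(cv2.imread("pics/w3.png"),(448,336));b=cv2.resize(cv2.imread("pics/s3.png"),(442,336))
cv2.imwrite("pics/c3.png",cv2.resize(np.hstack([a,b]),(800,302)))
E
```

```text
pos [541.   54.4 160. ] tilt 9.9 yaw -7.65 roll z -0.006 F [-0.4  0.1 -0.6] g 45.0 t 6.25
tool delta [39.9 17.1 -0.5]
```

View pics/c3.png

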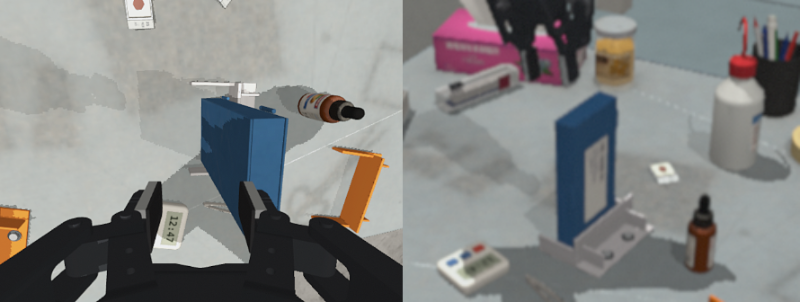

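```bash
python3 - <<'E'
from h import *
d=get_image("scene");print(proj(d,[[541,54.4,160],[534,25,180],[534,0,180],[534,80,157]]).round())
cv2.imwrite("pics/a4.png",d["color"][100:400,200:600,::-1])
w=get_image("wrist");print(w["origin"],proj(w,[[541,54.4,160],[534,25,180],[534,0,180]]).round())
a=cv2.resize(cv2.imread("pics/a4.png"),None,fx=2,fy=2)
cv2.imwrite("pics/a4.png",np.hstack([a[:,:340],cv2.resize(w["color"][80:460,200:500,::-1],(460,600))]))
E
```

```text
[[318. 211.]
 [330. 206.]
 [343. 210.]
 [304. 211.]]
[611.37494201  75.01837613 336.83345385] [[316. 274.]
 [392. 292.]
 [447. 281.]]
```

View pics/a4.png

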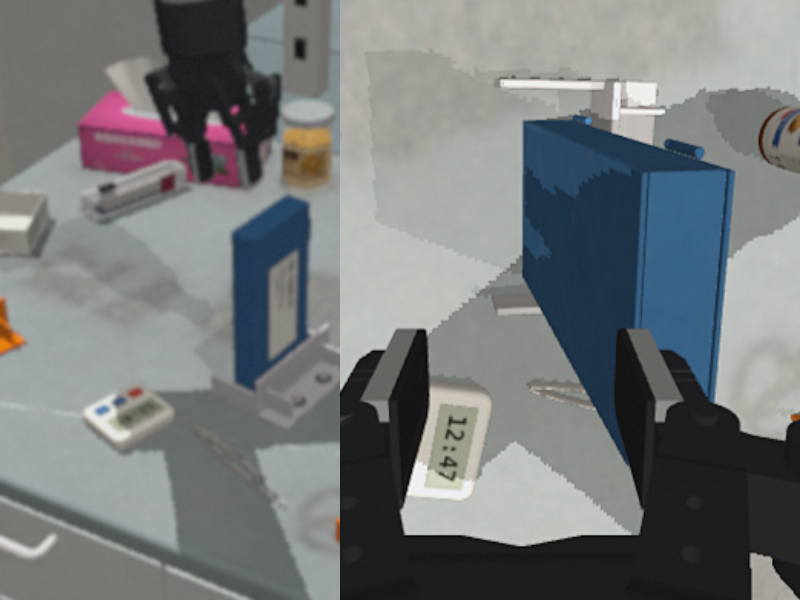

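```bash
python3 - <<'E'
from h import *
w=get_image("wrist");s=get_image("scene");st=read_state();M=R.from_quat(st["ee_rot"]).as_matrix()
def tri(a,b):
    o1,o2=np.array(w["origin"]),np.array(s["origin"]);r1=ray(w,[a],0)[0]-o1;r2=ray(s,[b],0)[0]-o2
    r1/=np.linalg.norm(r1);r2/=np.linalg.norm(r2)
    t=np.linalg.lstsq(np.c_[r1,-r2],o2-o1,rcond=None)[0];p,q=o1+t[0]*r1,o2+t[1]*r2
    return (p+q)/2,np.linalg.norm(p-q)
for a,b in(((318.9,291),(312.5,191)),):
    P,e=tri(a,b);print(P.round(1),e.round(1),"in tool",(M.T@(P-st["position"])).round(1))
E
```

```text
[546.1  62.2 196.1] 8.9 in tool [ -2.5 -37.1   3.7]
```

play_rows:
  series:
    - [0, -0.01, 0, 0, 0, 0.05, 0.045]
    - [0.008, 0, 0, 0, 0, 0.06, 0.045]
    - [0.015, 0, 0, 0, 0, 0.06, 0.045]
    - [0.01, 0, 0, 0.006, 0, 0.0, 0.045]
    - [0.005, 0, 0, 0, 0, 0.0, 0.045]
    - [0, 0, 0, 0, 0, 0, 0.045]

```text
clock: 7.15
position: [536.0, 16.6, 171.6]
ee_rot: [-0.465, 0.532, -0.532, 0.466]
contact_force: [-0.2, -0.1, 0.6]
gripper_width: 44.8
```

```bash
python3 go.py 534.9 12.6 115
```

```text
pos [536.   16.6 171.6] tilt -0.05 yaw -7.66 roll z 0.0 F [-0.2 -0.1  0.6] g 44.8 t 7.15
tool delta [ 4.1 56.6 -0.6]
```

play_rows:
  series:
    - [0.004, 0, 0, 0, 0.012, 0, 0.045]
    - [0, 0.008, 0, 0, 0, 0, 0.045]
    - [0, 0.008, 0, 0, 0, 0, 0.045]
    - [0, 0.008, 0, 0, 0, 0, 0.045]
    - [0, 0.008, 0, 0, 0, 0, 0.045]
    - [0, 0.008, 0, 0, 0, 0, 0.045]
    - [0, 0.008, 0, 0, 0, 0, 0.045]
    - [0, 0.005, 0, 0, 0, 0, 0.045]
    - [0, 0, 0, 0, 0, 0, 0.045]

```text
clock: 8.05
position: [534.4, 14.4, 111.2]
ee_rot: [-0.465, 0.535, -0.534, 0.461]
contact_force: [-0.3, -0.1, -0.5]
gripper_width: 44.7
```

```bash
python3 go.py 534.9 12.6 115; python3 - <<'E'
from h import *
d=get_image("scene");a=cv2.resize(d["color"][100:320,240:440,::-1],None,fx=2.7,fy=2.7)
w=get_image("wrist")
cv2.imwrite("pics/a5.png",np.hstack([a,cv2.resize(w["color"][150:450,200:470,::-1],(255,594))])[:600,:800])
E
```

```text
pos [534.4  14.4 111.2] tilt 0.14 yaw -8.19 roll z -0.005 F [-0.3 -0.1 -0.5] g 44.7 t 8.05
tool delta [ 1.7 -3.8  0.8]
```

View pics/a5.png

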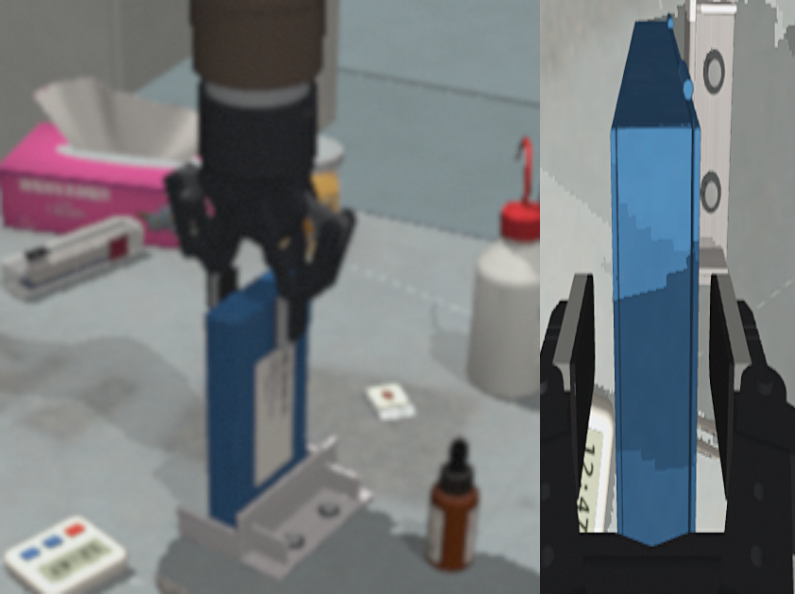

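play_rows:
  series:
    - [-0.004, 0, 0, 0, 0, 0, 0.045]
    - [-0.003, 0, 0, 0, 0, -0.005, 0.045]
    - [-0.002, 0, 0, 0, 0, -0.018, 0.045]
    - [-0.002, 0, 0, 0, 0, -0.018, 0.045]
    - [-0.002, 0, 0, 0, 0, -0.018, 0.045]
    - [-0.002, 0, 0, 0, 0, -0.018, 0.045]
    - [-0.002, 0, 0, 0, 0, -0.018, 0.045]
    - [-0.002, 0, 0, 0, 0, -0.018, 0.045]
    - [0, 0, 0, 0, 0, 0, 0.045]

```text
clock: 9.05
position: [539.2, 35.8, 113.2]
ee_rot: [0.495, -0.504, 0.562, -0.43]
contact_force: [0.1, 0.8, 0.3]
gripper_width: 45.1
```

```bash
python3 go.py 534.9 12.6 115; python3 - <<'E'
from h import *
w=get_image("wrist");s=read_state();M=R.from_quat(s["ee_rot"]).as_matrix()
# lines of box edges near fingertip rows in blue mask
m=blue(w["color"])
for r in(200,240,280,320):
    c=np.flatnonzero(m[r]);print(r,c.min() if len(c) else None,c.max() if len(c) else None)
E
```

```text
pos [539.2  35.8 113.2] tilt 7.09 yaw -8.1 roll z 0.001 F [0.1 0.8 0.3] g 45.1 t 9.05
tool delta [23.6  1.1 -1. ]
200 299 375
240 293 384
280 293 382
320 294 381
```

play_rows:
  series:
    - [-0.002, 0, 0, 0, 0, -0.016, 0.045]
    - [-0.002, 0, 0, 0, 0, -0.016, 0.045]
    - [-0.001, 0, 0, 0, 0, -0.01, 0.045]
    - [0, 0, 0, 0, 0, 0, 0.045]
    - [0, 0, 0, 0, 0, 0, 0.045]
    - [0, 0, 0, 0, 0, 0, 0.045]
    - [0, 0, 0, 0, 0, 0, 0.045]

```text
clock: 9.8
position: [540.2, 40.9, 112.6]
ee_rot: [0.506, -0.493, 0.572, -0.417]
contact_force: [0.2, 0.9, -0.6]
gripper_width: 44.9
```

```bash
cat >> go.py <<'E'
    m=blue(get_image("wrist")["color"])
    for r in(200,240,280,320):
        c=np.flatnonzero(m[r]);print(r,(c.min(),c.max()) if len(c) else None)
E
python3 go.py 534.9 12.6 115
```

```text
File "go.py", line 7
    m=blue(get_image("wrist")["color"])
IndentationError: unexpected indent
```

```bash
python3 - <<'E'
L=open('go.py').read().split('\n')
i=[k for k,l in enumerate(L) if l.startswith('if __name__')][0];l=L.pop(i);open('go.py','w').write('\n'.join(L).rstrip()+'\n'+l+'\n')
E
python3 go.py 534.9 12.6 115
```

```text
pos [540.2  40.9 112.6] tilt 9.64 yaw -8.17 roll z 0.001 F [ 0.2  0.9 -0.6] g 44.9 t 9.8
tool delta [28.8  2.4 -1.2]
200 (np.int64(265), np.int64(348))
240 (np.int64(240), np.int64(341))
280 (np.int64(243), np.int64(339))
320 (np.int64(244), np.int64(343))
```

```bash
cat > plan.py <<'E'
from h import *
import sys,json
F0=np.array([536,25,0.]);yaw=np.radians(-98.3);X=np.array([np.cos(yaw),np.sin(yaw),0]) # into stop
Z=np.array([0,0,1.])
def pose(th,ph,g,d,slide=0):
    th,ph=np.radians([th,ph]);Y=-X;f=-np.sin(ph)*Y-np.cos(ph)*Z;n=-np.cos(ph)*Y+np.sin(ph)*Z
    edge=F0+slide*X+180*(np.sin(th)*Y+np.cos(th)*Z)
    P=edge+d*f+g/2*n+(35+(g-45)*.2)*f
    return P,np.c_[n,f,np.cross(n,f)]
def plan(A,slide=0):
    s=read_state();p=s["position"];M=R.from_quat(s["ee_rot"]).as_matrix();out=[]
    print("t",s["clock"],"pos",p.round(1),"tilt",np.degrees(np.arctan2(M[2,0],-M[2,1])).round(1),"F",s["contact_force"].round(1),"g",round(s["gripper_width"],1))
    for a in A:
        P,Mt=pose(*a,slide)
        out.append([*(M.T@(P-p)/1000).round(4).tolist(),*R.from_matrix(M.T@Mt).as_rotvec().round(3).tolist(),a[2]/1000]);p,M=P,Mt
    print(json.dumps(out))
E
python3 - <<'E'
from plan import *
A=[(16+i*2.2,10+i*2.2,45,33-i*2.2) for i in range(0,7)]
plan(A)
E
```

```text
t 9.85 pos [540.2  40.9 112.5] tilt 9.6 F [ 1.   0.7 -0. ] g 44.9
[[0.0002, 0.0027, -0.0019, -0.002, 0.002, -0.006, 0.045], [-0.0043, -0.0023, -0.0, -0.0, -0.0, -0.038, 0.045], [-0.0044, -0.0023, 0.0, 0.0, -0.0, -0.038, 0.045], [-0.0045, -0.0023, -0.0, -0.0, 0.0, -0.038, 0.045], [-0.0046, -0.0023, 0.0, -0.0, 0.0, -0.038, 0.045], [-0.0047, -0.0023, -0.0, 0.0, -0.0, -0.038, 0.045], [-0.0048, -0.0022, -0.0, 0.0, 0.0, -0.038, 0.045]]
```

play_rows:
  series:
    - [-0.003, 0, -0.001, 0, 0, -0.03, 0.045]
    - [-0.0045, -0.0023, 0, 0, 0, -0.038, 0.045]
    - [-0.0045, -0.0023, 0, 0, 0, -0.038, 0.045]
    - [-0.0045, -0.0023, 0, 0, 0, -0.038, 0.045]
    - [-0.0045, -0.0023, 0, 0, 0, -0.038, 0.045]
    - [-0.005, -0.0023, 0, 0, 0, -0.038, 0.045]

```text
clock: 10.45
position: [543.2, 67.4, 118.0]
ee_rot: [0.557, -0.434, 0.617, -0.348]
contact_force: [1.2, -0.6, -1.1]
gripper_width: 45.3
```

```bash
python3 go.py; python3 - <<'E'
from plan import *
A=[(29+i*2.3,23.5+i*2.3,45,20) for i in range(0,11)]
plan(A)
E
```

```text
pos [543.2  67.4 118. ] tilt 22.6 yaw -8.49 roll z 0.003 F [ 1.2 -0.6 -1.1] g 45.3 t 10.45
200 (np.int64(258), np.int64(342))
240 (np.int64(247), np.int64(336))
280 (np.int64(249), np.int64(336))
320 (np.int64(251), np.int64(339))
t 10.5 pos [543.9  68.8 117.4] tilt 22.7 F [ 0.9  2.9 -0.1] g 45.1
[[-0.0007, 0.0012, -0.0015, -0.003, -0.002, -0.014, 0.045], [-0.005, -0.0001, 0.0, 0.0, -0.0, -0.04, 0.045], [-0.005, -0.0001, -0.0, -0.0, 0.0, -0.04, 0.045], [-0.005, -0.0001, -0.0, -0.0, -0.0, -0.04, 0.045], [-0.005, -0.0001, 0.0, 0.0, -0.0, -0.04, 0.045], [-0.005, -0.0001, -0.0, -0.0, 0.0, -0.04, 0.045], [-0.005, -0.0001, -0.0, 0.0, 0.0, -0.04, 0.045], [-0.005, -0.0001, 0.0, 0.0, -0.0, -0.04, 0.045], [-0.005, -0.0001, -0.0, -0.0, 0.0, -0.04, 0.045], [-0.005, -0.0001, 0.0, 0.0, -0.0, -0.04, 0.045], [-0.005, -0.0001, 0.0, 0.0, 0.0, -0.04, 0.045]]
```

play_rows:
  series:
    - [-0.003, 0, -0.001, 0, 0, -0.03, 0.045]
    - [-0.005, 0, 0, 0, 0, -0.04, 0.045]
    - [-0.005, 0, 0, 0, 0, -0.04, 0.045]
    - [-0.005, 0, 0, 0, 0, -0.04, 0.045]
    - [-0.005, 0, 0, 0, 0, -0.04, 0.045]
    - [-0.005, 0, 0, 0, 0, -0.04, 0.045]
    - [-0.005, 0, 0, 0, 0, -0.04, 0.045]

```text
clock: 11.2
position: [548.3, 99.2, 100.9]
ee_rot: [0.612, -0.349, 0.661, -0.258]
contact_force: [-0.4, 0.8, -0.6]
gripper_width: 45.2
```

```bash
python3 go.py; python3 - <<'E'
from plan import *
A=[(44.5+i*2,38+i*1.2,45+1.5*i,20) for i in range(0,11)]
plan(A)
w=get_image("wrist")["color"][60:460,150:500,::-1];s=get_image("scene")["color"][100:320,220:420,::-1]
cv2.imwrite("pics/a6.png",np.hstack([cv2.resize(w,(420,480)),cv2.resize(s,(380,480))]))
E
```

```text
pos [548.3  99.2 100.9] tilt 38.97 yaw -8.4 roll z 0.007 F [-0.4  0.8 -0.6] g 45.2 t 11.2
200 (np.int64(258), np.int64(344))
240 (np.int64(247), np.int64(336))
280 (np.int64(249), np.int64(336))
320 (np.int64(250), np.int64(340))
t 11.25 pos [548.4 100.2  99.2] tilt 39.1 F [ 1.6  2.2 -1.3] g 44.9
[[0.0011, 0.0012, -0.0014, -0.005, -0.003, 0.02, 0.045], [-0.0043, 0.0006, -0.0, 0.0, 0.0, -0.021, 0.0465], [-0.0043, 0.0007, 0.0, -0.0, -0.0, -0.021, 0.048], [-0.0043, 0.0008, -0.0, 0.0, 0.0, -0.021, 0.0495], [-0.0043, 0.0008, -0.0, 0.0, 0.0, -0.021, 0.051], [-0.0042, 0.0009, -0.0, -0.0, -0.0, -0.021, 0.0525], [-0.0042, 0.001, -0.0, 0.0, -0.0, -0.021, 0.054], [-0.0042, 0.001, 0.0, -0.0, 0.0, -0.021, 0.0555], [-0.0042, 0.0011, 0.0, -0.0, -0.0, -0.021, 0.057], [-0.0041, 0.0012, -0.0, 0.0, -0.0, -0.021, 0.0585], [-0.0041, 0.0013, -0.0, -0.0, 0.0, -0.021, 0.06]]
```

View pics/a6.png

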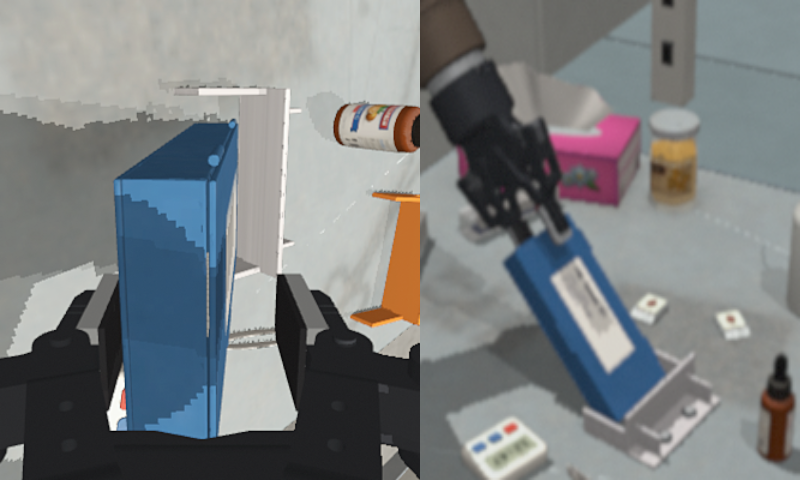

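play_rows:
  series:
    - [-0.002, 0.001, -0.001, 0, 0, 0, 0.0465]
    - [-0.0043, 0.0007, 0, 0, 0, -0.015, 0.048]
    - [-0.0043, 0.0008, 0, 0, 0, -0.021, 0.0495]
    - [-0.0043, 0.0008, 0, 0, 0, -0.021, 0.051]
    - [-0.0043, 0.0009, 0, 0, 0, -0.021, 0.0525]
    - [-0.0042, 0.001, 0, 0, 0, -0.021, 0.054]
    - [-0.0042, 0.001, 0, 0, 0, -0.021, 0.0555]

```text
clock: 12.05
position: [550.3, 116.4, 76.5]
ee_rot: [0.632, -0.31, 0.676, -0.216]
contact_force: [0.6, 2.1, -0.8]
gripper_width: 55.7
```

```bash
python3 go.py; python3 - <<'E'
from plan import *
A=[(58+i*2,46,58+1.5*i,20) for i in range(0,11)]
plan(A)
E
```

```text
pos [550.3 116.4  76.5] tilt 46.2 yaw -8.46 roll z 0.008 F [ 0.6  2.1 -0.8] g 55.7 t 12.05
200 (np.int64(248), np.int64(364))
240 (np.int64(228), np.int64(363))
280 (np.int64(231), np.int64(362))
320 (np.int64(233), np.int64(350))
t 12.1 pos [550.2 116.9  75.1] tilt 46.3 F [ 0.8  2.1 -2.2] g 55.5
[[0.0022, 0.0006, -0.0008, -0.004, -0.006, 0.005, 0.058], [-0.0054, 0.0017, 0.0, 0.0, 0.0, 0.0, 0.0595], [-0.0053, 0.0019, 0.0, 0.0, 0.0, 0.0, 0.061], [-0.0053, 0.0021, -0.0, 0.0, 0.0, 0.0, 0.0625], [-0.0052, 0.0023, -0.0, 0.0, 0.0, 0.0, 0.064], [-0.0051, 0.0026, 0.0, 0.0, 0.0, 0.0, 0.0655], [-0.005, 0.0028, -0.0, 0.0, 0.0, 0.0, 0.067], [-0.0049, 0.003, -0.0, 0.0, 0.0, 0.0, 0.0685], [-0.0048, 0.0032, 0.0, 0.0, 0.0, 0.0, 0.07], [-0.0047, 0.0033, -0.0, 0.0, 0.0, 0.0, 0.0715], [-0.0046, 0.0035, -0.0, 0.0, 0.0, 0.0, 0.073]]
```

play_rows:
  series:
    - [-0.003, 0.001, -0.001, 0, 0, 0, 0.0595]
    - [-0.0053, 0.0018, 0, 0, 0, 0, 0.061]
    - [-0.0053, 0.002, 0, 0, 0, 0, 0.0625]
    - [-0.0052, 0.0022, 0, 0, 0, 0, 0.064]
    - [-0.005, 0.0025, 0, 0, 0, 0, 0.0655]
    - [-0.005, 0.0028, 0, 0, 0, 0, 0.067]

```text
clock: 12.7
position: [551.0, 128.8, 43.2]
ee_rot: [0.633, -0.31, 0.676, -0.215]
contact_force: [-0.2, 1.1, -2.1]
gripper_width: 66.9
```

```bash
python3 go.py; python3 - <<'E'
from plan import *
A=[(72+i*2,46,69+i*.5,20) for i in range(0,8)]
plan(A)
w=get_image("wrist")["color"][60:460,150:500,::-1];s=get_image("scene")["color"][100:320,220:420,::-1]
cv2.imwrite("pics/a7.png",np.hstack([cv2.resize(w,(420,480)),cv2.resize(s,(380,480))]))
E
```

```text
pos [551.  128.8  43.2] tilt 46.27 yaw -8.42 roll z 0.007 F [-0.2  1.1 -2.1] g 66.9 t 12.7
200 (np.int64(241), np.int64(414))
240 (np.int64(209), np.int64(412))
280 (np.int64(212), np.int64(410))
320 (np.int64(215), np.int64(386))
t 12.75 pos [550.8 128.8  42.2] tilt 46.3 F [-0.3  0.9 -2.7] g 66.9
[[-0.0019, 0.0028, 0.0004, -0.003, -0.006, 0.005, 0.069], [-0.0053, 0.003, 0.0, 0.0, 0.0, 0.0, 0.0695], [-0.0052, 0.0031, 0.0, 0.0, 0.0, 0.0, 0.07], [-0.0051, 0.0033, 0.0, 0.0, 0.0, 0.0, 0.0705], [-0.005, 0.0035, 0.0, 0.0, 0.0, 0.0, 0.071], [-0.0049, 0.0037, 0.0, 0.0, 0.0, 0.0, 0.0715], [-0.0048, 0.0039, -0.0, 0.0, 0.0, 0.0, 0.072], [-0.0046, 0.0041, 0.0, 0.0, 0.0, 0.0, 0.0725]]
```

View pics/a7.png

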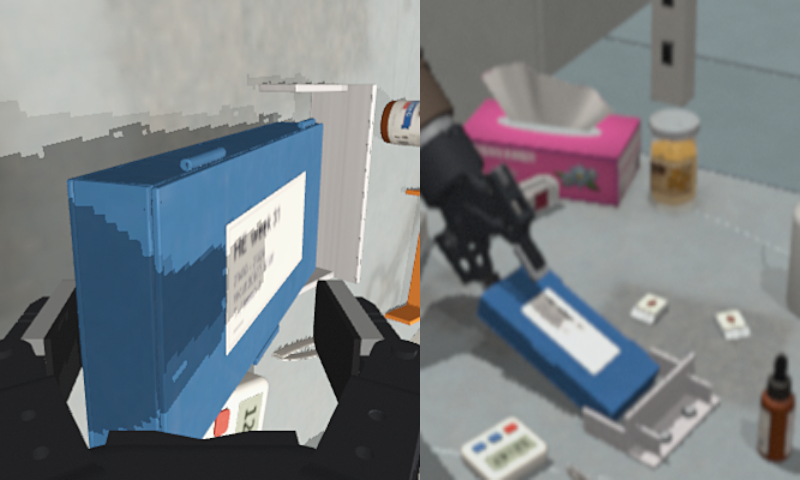

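play_rows:
  series:
    - [-0.002, 0.003, 0, 0, 0, 0, 0.069]
    - [-0.005, 0.003, 0, 0, 0, 0, 0.069]
    - [-0.005, 0.003, 0, 0, 0, 0, 0.069]
    - [-0.004, 0.003, 0, 0, 0, 0, 0.069]
    - [0, 0, 0, 0, 0, 0, 0.069]

```text
clock: 13.35
position: [551.6, 131.1, 22.0]
ee_rot: [0.633, -0.31, 0.676, -0.215]
contact_force: [1.9, 1.6, -1.9]
gripper_width: 69.0
```

```bash
python3 go.py; python3 - <<'E'
from plan import *
A=[(80,46,69,20),(82,46,69,20),(82,46,69,10),(85,46,69,10)]
plan(A)
E
```

```text
pos [551.6 131.1  22. ] tilt 46.26 yaw -8.43 roll z 0.007 F [ 1.9  1.6 -1.9] g 69.0 t 13.35
200 (np.int64(247), np.int64(447))
240 (np.int64(206), np.int64(444))
280 (np.int64(209), np.int64(441))
320 (np.int64(212), np.int64(414))
t 13.4 pos [551.6 131.1  22.3] tilt 46.3 F [-0.2 -0.  -1.2] g 69.2
[[-0.0078, 0.0032, -0.0002, -0.003, -0.007, 0.005, 0.069], [-0.0051, 0.0036, 0.0, 0.0, 0.0, 0.0, 0.069], [0.0, -0.01, 0.0, 0.0, 0.0, 0.0, 0.069], [-0.0075, 0.0057, -0.0, 0.0, 0.0, 0.0, 0.069]]
```

play_rows:
  series:
    - [-0.004, 0.002, 0, 0, 0, 0, 0.069]
    - [-0.005, 0.003, 0, 0, 0, 0, 0.069]
    - [-0.003, 0.002, 0, 0, 0, 0, 0.069]
    - [0, 0, 0, 0, 0, 0, 0.069]

```text
clock: 13.8
position: [552.1, 134.2, 7.7]
ee_rot: [0.633, -0.31, 0.676, -0.215]
contact_force: [0.3, -0.3, -2.5]
gripper_width: 68.6
```

```bash
python3 go.py; python3 - <<'E'
from plan import *
A=[(82,46,69,20),(82,46,69,10),(85,46,69,10)]
plan(A)
w=get_image("wrist")["color"][60:460,150:500,::-1];s=get_image("scene")["color"][140:300,240:400,::-1]
cv2.imwrite("pics/a8.png",np.hstack([cv2.resize(w,(380,480)),cv2.resize(s,(420,480),interpolation=2)]))
E
```

```text
pos [552.1 134.2   7.7] tilt 46.29 yaw -8.46 roll z 0.007 F [ 0.3 -0.3 -2.5] g 68.6 t 13.8
200 (np.int64(252), np.int64(470))
240 (np.int64(207), np.int64(467))
280 (np.int64(210), np.int64(463))
320 (np.int64(212), np.int64(414))
t 13.85 pos [552.1 134.2   7.9] tilt 46.3 F [ 0.3  0.1 -1. ] g 68.6
[[-0.0003, -0.0009, -0.0002, -0.003, -0.007, 0.005, 0.069], [0.0, -0.01, 0.0, 0.0, 0.0, 0.0, 0.069], [-0.0075, 0.0057, -0.0, 0.0, 0.0, 0.0, 0.069]]
```

View pics/a8.png

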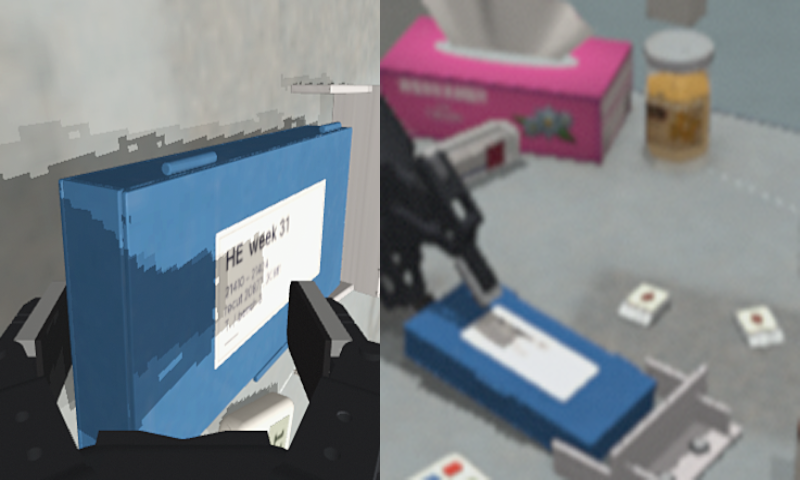

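play_rows:
  series:
    - [-0.0035, -0.0036, 0, 0, 0, 0, 0.069]
    - [-0.0035, -0.0036, 0, 0, 0, 0, 0.069]
    - [-0.0035, -0.0036, 0, 0, 0, 0, 0.069]
    - [-0.0035, -0.0036, 0, 0, 0, 0, 0.069]
    - [-0.005, -0.005, 0, 0, 0, 0, 0.069]
    - [-0.005, -0.005, 0, 0, 0, 0, 0.069]
    - [-0.005, -0.005, 0, 0, 0, 0, 0.069]
    - [-0.005, -0.005, 0, 0, 0, 0, 0.069]
    - [-0.005, -0.005, 0, 0, 0, 0, 0.069]
    - [0, -0.005, 0, 0, 0, 0, 0.069]

```text
clock: 14.95
position: [561.9, 197.6, 12.7]
ee_rot: [0.633, -0.309, 0.677, -0.215]
contact_force: [-0.4, -0.0, -0.5]
gripper_width: 69.0
```

```bash
cat > box.py <<'E'
from h import *
d=get_image("top");m=blue(d["color"]);
c=max(cv2.findContours(cv2.morphologyEx(m,3,np.ones((9,9))),0,1)[0],key=cv2.contourArea)
r=cv2.boxPoints(cv2.minAreaRect(c));P=ray(d,r,27);print("area",cv2.contourArea(c),"top corners",P.round(1).tolist(),"sides",np.linalg.norm(P[0]-P[1]).round(1),np.linalg.norm(P[1]-P[2]).round(1))
L=sorted([(P[i],P[(i+1)%4]) for i in range(4)],key=lambda e:np.linalg.norm(e[0]-e[1]))
for a,b in L[2:]:
    v=(a-b)*np.sign((a-b)[1]);print("long dir yaw",np.degrees(np.arctan2(v[1],v[0])).round(2))
for a,b in L[:2]:print("end mid",((a+b)/2).round(1))
E
python3 go.py; python3 box.py
```

```text
pos [561.9 197.6  12.7] tilt 46.37 yaw -8.45 roll z 0.008 F [-0.4 -0.  -0.5] g 69.0 t 14.95
200 (np.int64(297), np.int64(499))
240 (np.int64(298), np.int64(494))
280 (np.int64(299), np.int64(479))
320 (np.int64(300), np.int64(414))
area 3157.5 top corners [[518.8, 202.0, 27.0], [601.4, 190.7, 27.0], [575.8, 16.4, 27.0], [493.6, 28.7, 27.0]] sides 83.3 176.2
long dir yaw 81.74
long dir yaw 81.67
end mid [534.7  22.5  27. ]
end mid [560.1 196.4  27. ]
```

play_rows:
  series:
    - [0, -0.02, 0, 0, 0, 0, 0.05]
    - [0, -0.025, 0, 0, 0, 0, 0.02]
    - [0, -0.025, 0, 0, 0, 0.05, 0]
    - [0, 0, 0, 0, 0, 0.12, 0]
    - [0, 0, 0, 0, 0, 0.12, 0]
    - [0, 0, 0, 0, 0, 0.12, 0]
    - [0, 0, 0, 0, 0, 0.12, 0]
    - [0, 0, 0, 0, 0, 0.12, 0]
    - [0, 0, 0, 0, 0, 0.12, 0]
    - [0, 0, 0, 0, 0, 0.03, 0]

```text
clock: 16.05
position: [567.8, 248.9, 63.9]
ee_rot: [-0.454, 0.537, -0.534, 0.469]
contact_force: [0.7, 0.1, -0.1]
gripper_width: -0.3
```

```bash
python3 go.py 564.5 226 -12; python3 - <<'E'
from h import *
w=get_image("wrist")["color"][60:460,150:500,::-1];s=get_image("scene")["color"][100:300,200:400,::-1]
cv2.imwrite("pics/a9.png",np.hstack([cv2.resize(w,(380,480)),cv2.resize(s,(420,480),interpolation=2)]))
E
```

```text
pos [567.8 248.9  63.9] tilt -1.12 yaw -8.47 roll z 0.009 F [ 0.7  0.1 -0.1] g -0.3 t 16.05
tool delta [24.7 75.5 -0.6]
200 (np.int64(406), np.int64(639))
240 (np.int64(404), np.int64(486))
280 (np.int64(402), np.int64(482))
320 (np.int64(408), np.int64(639))
```

View pics/a9.png

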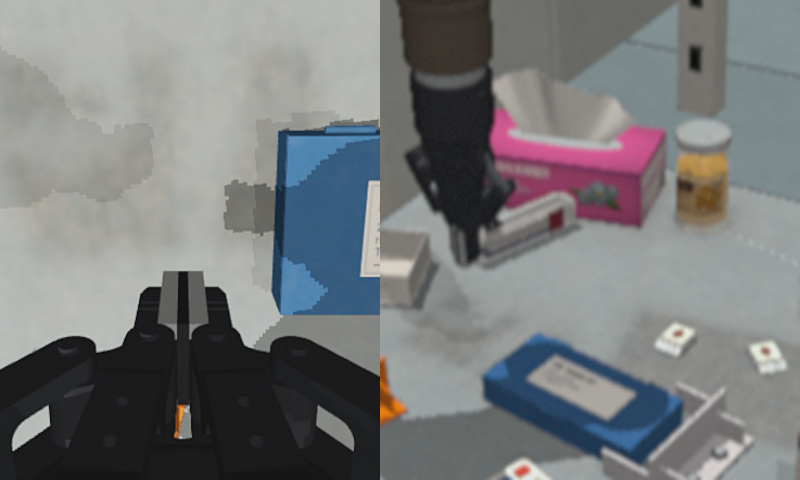

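```bash
python3 - <<'E'
from h import *
w=get_image("wrist");s=get_image("scene");st=read_state();M=R.from_quat(st["ee_rot"]).as_matrix()
for k in(0,15,25,35,45):
    P=st["position"]-k*M[:,1];print(k,P.round(),proj(s,P).round(1),proj(w,P).round(1))
E
```

```text
0 [568. 251.  62.] [[242.6 224.5]] [[314.7 273.4]]
15 [568. 251.  77.] [[242.  218.4]] [[314.4 285.4]]
25 [568. 251.  87.] [[241.6 214.3]] [[314.2 294.6]]
35 [568. 251.  97.] [[241.2 210.1]] [[313.9 304.9]]
45 [568. 251. 107.] [[240.8 205.9]] [[313.6 316.5]]
```

play_rows:
  series:
    - [0, 0.01, 0, 0, 0, -0.02, 0]
    - [0, 0.013, 0, 0, 0, 0, 0]
    - [0, 0.013, 0, 0, 0, 0, 0]
    - [0, 0.012, 0, 0, 0, 0, 0]
    - [0, 0.01, 0, 0, 0, 0, 0]
    - [0, 0.007, 0, 0, 0, 0, 0]
    - [0, 0.004, 0, 0, 0, 0, 0]
    - [0, 0, 0, 0, 0, 0, 0]

```text
clock: 17.1
position: [566.2, 251.8, -18.0]
ee_rot: [0.467, -0.529, 0.538, -0.46]
contact_force: [0.3, -0.5, 0.2]
gripper_width: -0.1
```

```bash
python3 go.py 564.5 226 -22
```

```text
pos [566.2 251.8 -18. ] tilt 0.87 yaw -8.0 roll z 0.003 F [ 0.3 -0.5  0.2] g -0.1 t 17.1
tool delta [25.7  4.4  1.9]
200 (np.int64(453), np.int64(639))
240 (np.int64(450), np.int64(639))
280 (np.int64(446), np.int64(584))
320 (np.int64(443), np.int64(577))
```

play_rows:
  series:
    - [0, 0.005, 0.002, 0, 0, 0.015, 0]
    - [0.008, 0.001, 0, 0, 0, 0, 0]
    - [0.01, 0, 0, 0, 0, 0, 0]
    - [0.01, 0, 0, 0, 0, 0, 0]
    - [0.006, 0, 0, 0, 0, 0, 0]
    - [0.005, 0, 0, 0, 0, 0, 0]
    - [0.005, 0, 0, 0, 0, 0, 0]
    - [0.005, 0, 0, 0, 0, 0, 0]
    - [0.004, 0, 0, 0, 0, 0, 0]
    - [0, 0, 0, 0, 0, 0, 0]

```text
clock: 18.15
position: [562.9, 195.7, -21.3]
ee_rot: [0.46, -0.533, 0.535, -0.468]
contact_force: [0.1, -0.2, -0.4]
gripper_width: 0.2
```

```bash
python3 go.py 564.5 226 -22;python3 box.py
```

```text
pos [562.9 195.7 -21.3] tilt -0.42 yaw -8.05 roll z 0.009 F [ 0.1 -0.2 -0.4] g 0.2 t 18.15
tool delta [-30.3   0.9  -2.6]
200 (np.int64(356), np.int64(639))
240 (np.int64(355), np.int64(639))
280 (np.int64(353), np.int64(477))
320 (np.int64(361), np.int64(472))
area 1077.5 top corners [[518.6, 184.3, 27.0], [598.8, 173.0, 27.0], [572.7, -1.2, 27.0], [492.9, 11.1, 27.0]] sides 81.0 176.1
long dir yaw 81.54
long dir yaw 81.47
end mid [532.8   5.   27. ]
end mid [558.7 178.7  27. ]
```

play_rows:
  series:
    - [0.003, 0, 0, 0, 0, 0, 0]
    - [0.003, 0, 0, 0, 0, 0, 0]
    - [0.003, 0, 0, 0, 0, 0, 0]
    - [0.002, 0, 0, 0, 0, 0, 0]
    - [0.001, 0, 0, 0, 0, 0, 0]

```text
clock: 18.75
position: [562.0, 184.9, -21.2]
ee_rot: [0.459, -0.533, 0.534, -0.469]
contact_force: [0.2, 2.2, -0.6]
gripper_width: 0.4
```

```bash
python3 go.py;python3 box.py
```

```text
pos [562.  184.9 -21.2] tilt -0.53 yaw -7.95 roll z 0.011 F [ 0.2  2.2 -0.6] g 0.4 t 18.75
200 (np.int64(356), np.int64(639))
240 (np.int64(355), np.int64(639))
280 (np.int64(353), np.int64(477))
320 (np.int64(361), np.int64(472))
area 771.5 top corners [[515.1, 173.1, 27.0], [595.1, 162.8, 27.0], [571.3, -11.1, 27.0], [491.6, 0.2, 27.0]] sides 80.7 175.5
long dir yaw 82.27
long dir yaw 82.2
end mid [531.4  -5.5  27. ]
end mid [555.1 167.9  27. ]
```

play_rows:
  series:
    - [0.0015, 0, 0, 0, 0, 0, 0]
    - [0.0015, 0, 0, 0, 0, 0, 0]
    - [0.001, 0, 0, 0, 0, 0, 0]

```text
clock: 19.15
position: [563.1, 182.5, -20.9]
ee_rot: [0.458, -0.532, 0.534, -0.471]
contact_force: [1.2, 4.9, -2.1]
gripper_width: -0.0
```

play_rows:
  series:
    - [0.001, 0, 0, 0, 0, 0, 0]

```text
clock: 19.25
position: [563.4, 182.5, -20.9]
ee_rot: [0.457, -0.533, 0.534, -0.472]
contact_force: [-0.2, 6.9, -1.7]
gripper_width: -0.3
```

play_rows:
  series:
    - [0.001, 0, 0, 0, 0, 0, 0]

```text
clock: 19.35
position: [563.5, 182.6, -20.9]
ee_rot: [0.456, -0.533, 0.534, -0.472]
contact_force: [-0.7, 6.2, -1.9]
gripper_width: 0.0
```

play_rows:
  series:
    - [0.002, 0, 0, 0, 0, 0, 0]
    - [0.002, 0, 0, 0, 0, 0, 0]

```text
clock: 19.55
position: [564.4, 182.7, -20.5]
ee_rot: [0.454, -0.533, 0.533, -0.475]
contact_force: [-0.2, 9.6, -1.0]
gripper_width: 0.0
```

```bash
python3 go.py;python3 box.py; python3 - <<'E'
from h import *
d=get_image("top")
# grey levels along line through box foot and stop, at mid width, sample pixels
for x in(515,530,545):
    L=[];
    for y in range(10,-45,-3):
        u=proj(d,[[x-.144*0,y,27]])[0];L.append(tuple(d["color"][int(round(u[1])),int(round(u[0]))].tolist()))
    print(x,L)
E
```

```text
pos [564.4 182.7 -20.5] tilt -1.29 yaw -7.9 roll z 0.02 F [-0.2  9.6 -1. ] g 0.0 t 19.55
200 (np.int64(357), np.int64(540))
240 (np.int64(355), np.int64(639))
280 (np.int64(353), np.int64(476))
320 (np.int64(361), np.int64(471))
area 517.0 top corners [[519.7, 172.2, 27.0], [547.2, 167.9, 27.0], [518.8, -4.8, 27.0], [491.4, -0.1, 27.0]] sides 27.8 175.0
long dir yaw 80.68
long dir yaw 80.65
end mid [505.1  -2.4  27. ]
end mid [533.5 170.1  27. ]
515 [(40, 50, 67), (40, 53, 68), (38, 54, 73), (43, 58, 80), (41, 61, 83), (55, 66, 83), (120, 119, 119), (119, 117, 118), (104, 101, 100), (102, 98, 97), (88, 87, 86), (74, 74, 74), (83, 85, 84), (97, 96, 97), (114, 115, 117), (143, 144, 145), (140, 141, 142), (95, 97, 95), (97, 100, 100)]
530 [(41, 53, 68), (39, 51, 67), (38, 50, 66), (39, 50, 67), (37, 48, 63), (35, 46, 58), (44, 49, 58), (113, 113, 114), (120, 119, 120), (103, 99, 98), (101, 97, 95), (110, 107, 105), (125, 124, 125), (144, 144, 145), (143, 143, 143), (144, 145, 146), (145, 145, 147), (140, 141, 141), (94, 97, 96)]
545 [(36, 48, 64), (38, 49, 65), (40, 52, 68), (38, 51, 66), (36, 50, 64), (39, 51, 66), (39, 50, 64), (69, 70, 76), (110, 110, 112), (111, 109, 108), (104, 101, 99), (100, 97, 94), (94, 93, 91), (86, 86, 86), (81, 82, 82), (84, 85, 84), (118, 119, 120), (137, 137, 140), (118, 119, 120)]
```

play_rows:
  series:
    - [-0.005, 0, 0, 0, 0, 0, 0]
    - [-0.015, 0, 0, 0, 0, 0, 0]
    - [-0.025, 0, 0, 0, 0, 0, 0]
    - [-0.03, -0.01, 0, 0, 0, 0, 0]
    - [-0.03, -0.03, 0, 0, 0, 0, 0]
    - [-0.03, -0.04, 0, 0, 0, 0, 0]
    - [-0.03, -0.04, 0, 0, 0, 0, 0]
    - [-0.03, -0.04, 0, 0, 0, 0, 0]
    - [-0.03, -0.03, 0, 0, 0, 0, 0]
    - [0, 0, 0, 0, 0, 0, 0]

```text
clock: 20.7
position: [588.0, 407.4, 175.0]
ee_rot: [0.462, -0.533, 0.535, -0.465]
contact_force: [-0.3, -0.8, 0.4]
gripper_width: 0.0
```

```bash
python3 go.py|head -1;python3 box.py; python3 - <<'E'
from h import *
d=get_image("top");im=cv2.cvtColor(d["color"],cv2.COLOR_RGB2HSV)
n=np.array([-.143,-.99]);c=np.array([533.5,-12.2])
# profile along stop x, upsampled, averaged over widths; saturation + value
g=d["color"].astype(np.float32)
for t in np.arange(-16,9,2.):
    P=np.array([[*(c+n*t+np.array([.99,-.143])*w),27] for w in range(-30,31,4)]);u=proj(d,P).astype(np.float32)
    v=cv2.remap(g,u[:,:1],u[:,1:],cv2.INTER_LINEAR)[:,0];print(t,v.mean(0).round(0))
E
```

```text
pos [588.  407.4 175. ] tilt -0.03 yaw -8.07 roll z 0.005 F [-0.3 -0.8  0.4] g 0.0 t 20.7
area 3106.0 top corners [[518.1, 171.8, 27.0], [599.8, 158.8, 27.0], [571.0, -13.1, 27.0], [489.8, 0.9, 27.0]] sides 82.7 174.3
long dir yaw 80.58
long dir yaw 80.5
end mid [530.4  -6.1  27. ]
end mid [559.  165.3  27. ]
-16.0 [50. 71. 97.]
-14.0 [50. 71. 97.]
-12.0 [49. 71. 96.]
-10.0 [49. 71. 96.]
-8.0 [48. 68. 93.]
-6.0 [47. 65. 87.]
-4.0 [59. 69. 84.]
-2.0 [ 91.  94. 100.]
0.0 [120. 120. 121.]
2.0 [121. 120. 120.]
4.0 [109. 106. 105.]
6.0 [103. 100.  99.]
8.0 [100.  97.  96.]
```

```bash
python3 -c "
from bench import job_done
print(job_done())"
```

```text
the job is handed in; nothing more can be done
None
```

I tipped the box away from the stop between the open fingers and lowered it on the outer finger. I let it slide off the fingertip onto the bench, with the far end about 10 mm up by my reckoning. Then I pushed it with the shut fingers until it stalled against the stop, and handed the job in at about 21 s.

**Last checks**
- **Flat:** the box lay flat with its lid up in pictures taken after lowering; the push afterwards was checked only by numbers.
- **Seated:** the final push stalled at 9.6 N, against about 2 N while it slid. The top view shows no visible gap to the stop's face; direct measurement puts the foot end about 3 mm from the face, within a few millimetres of error.
- **Square:** the box is about 1° off the stop's axis and about 4 mm off centre, so clear of both cheeks.
- **Clear and in time:** the robot had drawn well back and read no contact force. I made no contact with the other things that I know of, but did not measure their positions at the end.

**What disagreed**
- **Fingertips:** the pictures show the real fingertips about 35 mm behind the reported TCP. My first tipping pass therefore went over the box without touching it. I measured the offset, allowed for it and did the pass again.
- **Box size:** the colour mask showed the box about 83 mm wide and 175 mm long instead of 93 and 180 mm. I put this down to blur and rounded edges.

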